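# Clear the capsule tray, then hold the dispenser slide at its fill line

### The job

The wall dispenser needs refilling: take both drink capsules out of its catch tray and put them in the bowl, then pull the dispenser's spring slide out by its upright tab until the index bar under the tab is level with the raised fill lines on the guide rails, and keep it there so that I can load the tube from the top. Do not overshoot: well past the lines the dispenser drops its next capsule. Finish while still holding the slide at the lines (let go and it springs shut), with the bowl standing on the counter and the griddle, tongs, teapot, mug and jar left where they are.

Things in the scene. Friction and masses are not known exactly. Their poses are not given: they have to be found in the camera images.
- dispenser: White plastic capsule dispenser fixed on the tiled splash at the robot's right. Origin: on the tiled face at counter height, below the slide's centre line; y straight out of the wall (about world +y), x along the wall (about world +x), z up. Housing 74 mm wide: z 75 to 125 mm out to y 78 mm, then a nose, top at z 109 mm, out to y 131 mm.
- tube_top (a point): Middle of the open top of the clear upright magazine tube: 51 mm diameter, 45 mm out from the wall, 276 mm above the counter. Nothing to put in it.
- chute_end (a point): Lower end of the 48 mm wide chute that falls from under the dispenser's nose towards its -x into the catch tray; walls up to 45 mm above the counter at this point, rising towards +x.
- tray (a point): Middle of the inner floor (3 mm above the counter) of the open catch tray, fixed to the dispenser: inner 160 mm along the dispenser's x, 130 mm along its y, walls 3 mm thick, 25 mm high. It lies 152 mm to the -x side of the slide, 140 mm out from the wall. Axes as the dispenser.
- capsule_a: Gold-toned aluminium drink capsule standing in the tray on its 37 mm, 2 mm thick flange; body above tapers from 30 to 24 mm diameter, blunt nose, height 28 mm, about 15 g. Origin: centre of the underside; z to the narrow end. Capsules are alike, either may be nearer the chute; centres at least 55 mm apart along x, 50 mm or more from the tray walls at +y and -y, so grip along the dispenser's y.
- capsule_b: The second capsule, same shape and origin.
- bowl: Round open plastic bowl, the only bowl, outer rim diameter 170 mm, 62 mm high, wall 4 mm, inner floor about 5 mm above its underside, 160 g, loose on the counter. Origin: centre of its underside; z up.
- pull_tab (a point): Upright tab at the slide's outer end, 24 mm along the dispenser's x, 14 mm along y (the pull direction). Origin: mid tab at index bar height, 98 mm above the counter, 165 mm out from the wall when home; tab top 42 mm above it. The index bar (54 mm along x, 6 mm along y, top 4 mm above the origin) crosses under it. Best gripped from above across x: the tube is close behind. Pull along dispenser +y.
- slide (a joint): Travel of the slide out of the dispenser in m: 0 home, 0.045 with the index bar level with the fill lines, end stop 0.065; at 0.060 the next capsule would drop. The return spring pulls back with 3.3 N at home and 8.3 N at the fill lines, friction 0.4 N.
- fill_line (a point): Point on the slide's centre line level with the raised black fill lines, which sit on lugs outside the two guide rails (rail tops at this height, 99 mm above the counter; 54 mm over the rails, 72 mm over the lugs; rails end 239 mm from the wall). Fixed, 210 mm out from the wall. The tab's origin must come level with it along the dispenser's y.
- splash: Fixed tiled half wall along the counter's right edge, 660 mm long, 300 mm high plus an 18 mm plywood cap overhanging the tiles by 8 mm. Origin: middle of the foot of the tiled face; y points out of the face. Nothing to do with it.
- tongs_near: Steel tongs lying flat between tray and bowl, 255 mm long along x, 60 mm wide at the open end, 20 mm high. Origin near the middle, on the counter. Leave alone.
- tongs_left: The other steel tongs, same shape, at the left. Leave alone.
- griddle: Square dark griddle, 260 mm, 22 mm high, flat handle 140 mm long on its +y side. Origin: centre of its underside. Leave alone.
- teapot: Closed white ceramic teapot, body 140 mm across, 128 mm high with its lid knob, spout on +x (to 114 mm from the centre), handle on -x. Origin: centre of its foot. Leave alone.
- mug: Ceramic mug, 80 mm diameter, 92 mm high, handle at its +y. Origin: centre of its foot. Leave alone.
- sugar_jar: Glass jar with a steel lid, 68 mm diameter, 105 mm high. Origin: centre of its foot. Leave alone.
Not all that is in view belongs to the job. Of the things shaped like the bowl, the orange one is meant. What is shaped like the capsule_b but white is not meant.

How it is judged:
By the outcome, as a careful person would: the job done as asked, in the order asked, and still so for the second after the job is handed in, while the arm keeps its last pose, push and grip.
It also fails if it takes over 69 s, if anything falls off the work surface, if the arm or the gripper's body presses on something with over 40 N, if the wrist force passes 120 N, or if a joint passes its speed limit or range.

### The arm

A 6-joint arm with a two-finger parallel gripper is mounted at the origin on the work surface. World frame = base frame: x ahead of the robot, y to its left, z up, the work surface at z = 0. Lengths are in m, angles in rad, forces in N, time in s.
With the tool pointing down it reaches from about 0.3 to 0.875 m from the base axis. Payload 6.4 kg.
Tool frame: the origin (TCP) lies where the fingers leave the gripper's body, on its centre line; the fingertips stand 73 mm ahead of it and the grasp point (between the pads) lies 54 mm ahead of it; z points along the fingers, y is the line along which they close (so a half turn about z gives the same grasp; the last joint's range is limited). The gripper opens to 85 mm and grips with 20 to 120 N. Pads are 22 mm wide; open, the fingers measure 114 mm over their backs; the gripper's body (76 mm by 85 mm) begins 54 mm behind the grasp point. The pads swing forward as they close: fully open they stand 13 mm farther back than shut.
Start: joints at [-0.206, 0.181, 1.607, -0, 1.354, -0.206], TCP at [0.575, 0, 0.304] pointing down, gripper open.
Joint ranges: [-2.99, 2.99], [-0.89, 2.07], [0.3, 2.58], [-1.14, 4.28], [0, 2.63], [-3.12, 3.12]. Speed limits (rad/s): [2.57, 2.57, 3.01, 3.14, 3.14, 3.14].

### API

Orientations are given as a unit quaternion [w, x, y, z].
In Python, from bench import ctrl gives the robot as it stands.
- The arm moves only by the tool carry_out, never from a script. Its argument "steps" is one flat list of numbers, 7 for each row, row after row: the shift along the tool's x, y, z in m, then the turn, a rotation vector about the tool's x, y, z in rad, then the opening, from 0 (shut) to 1 (fully open). In form: [dx, dy, dz, wx, wy, wz, claw, dx, dy, dz, wx, wy, wz, claw, ...]. A call has 1 to 20 rows; each row is the pose to reach, as a shift and turn from the pose commanded when the call began, along the tool's axes at that moment; what a row does not reach only later rows make up. A row lasts 1/10 s, in which the tool goes at most 50 mm and 8.59 degrees, less where a joint would pass 70% of its speed; a pose out of reach is approached as far as the arm can. A call with a gripper value outside its range is refused whole. The fingers move at their own pace and stop on an object; the grip force is fixed at half the most. Time passes only in rows, so rows that repeat a pose let the fingers close. It gives the time, the measured TCP pose, the force, the opening and the grip force at its end, in the units of the state.
- ctrl.get_obs(): the state, without advancing time (a new reading comes with each control period).
- ctrl.camera(name): name is "scene" or "side" or "wrist"; returns the picture (420x560x3 uint8, red, green, blue); there is no depth.
- ctrl.camera_params(name): a dict with "vertical_fov" (degrees; the focal length in pixels is half the picture's height over the tangent of half this angle, whatever the lens; pixels are square), "cx", "cy" (the principal point, pixels), "cam_to_world" (4x4, takes a point from camera to world coordinates); the wrist camera has in their place "hand_eye" (4x4, takes a point from camera to tool coordinates, whose origin is the TCP and whose axes are the flange's). Camera axes: x right, y down, z forward; pixel columns grow to the right and rows downward; lengths in m; the calibration is good to about 2 mm. The wrist camera is an equidistant fisheye: a pixel r from the principal point sees the ray r / f radians off the axis. A picture is of the moment at which its call begins: read the wrist's pose just before it. camera_params takes no time and is no camera call.
- ctrl.hand_in(): hands the job in; it is judged then, once.
The state is a dict: "time_s": time; "q": joint angles; "dq": joint speeds; "joint_efforts": joint torques, N m; "eef_pos": TCP position; "eef_rot": TCP orientation; "wrist_force": force on the tool from outside, world axes, zero at the start; "torque": the same for the moment, N m; "opening": opening from 0.0 (shut) to 1.0 (fully open); "grasp_force": force on a finger pad.
Only numpy, scipy, OpenCV 4.12 (cv2) and the standard library are available. Lean on these libraries where they do the work, as an engineer would, in place of code of your own. Each camera call takes 0.05 s, during which the arm holds its last target. There are 200 camera calls.

## Working session

There is one attempt and no reset: what is moved stays moved. The work goes in short steps, Python scripts to look and compute and a tool call to move; the robot and the scene stay as the last step left them, time stands still between calls to the robot, and variables do not carry over. Pictures are saved under pics/ and viewed, at most 10 in all, crops included, and the job is handed in when it is done.

Besides the shell and the picture viewer there is one more tool, called after "Call:" as name(argument=value, ...) on one line, values as JSON. carry_out: Moves the arm, as the interface text tells. Its arguments: {"type":"object","properties":{"steps":{"type":"array"}},"required":["steps"]}

```bash
mkdir -p pics; ls; python3 - <<'E'
from bench import ctrl
import cv2,numpy as np
o=ctrl.get_obs();print({k:np.round(v,3) for k,v in o.items()})
for n in("scene","side","wrist"):
    cv2.imwrite(f"pics/{n}0.png",ctrl.camera(n)[:,:,::-1]);p=ctrl.camera_params(n);print(n,{k:np.round(v,4).tolist() for k,v in p.items()})
a=cv2.imread("pics/scene0.png");b=cv2.imread("pics/side0.png")
E
```

```text
pics
{'time_s': np.float64(0.0), 'q': array([-0.206,  0.182,  1.608,  0.   ,  1.354, -0.206]), 'dq': array([-0.001,  0.001,  0.001,  0.   ,  0.   ,  0.001]), 'joint_efforts': array([ 0.0000e+00, -4.4487e+01, -3.5134e+01, -0.0000e+00,  9.0000e-03,
        0.0000e+00]), 'eef_pos': array([0.575, 0.   , 0.303]), 'eef_rot': array([-0.001,  0.707,  0.707, -0.   ]), 'wrist_force': array([-0.165, -0.072,  0.184]), 'torque': array([ 0.032, -0.007, -0.008]), 'grasp_force': np.float64(0.0), 'opening': np.float64(1.001)}
scene {'vertical_fov': 53.3349, 'cx': 284.0584, 'cy': 208.2149, 'cam_to_world': [[-0.6032, 0.4743, -0.6413, 1.2253], [0.7976, 0.35, -0.4913, 0.544], [-0.0086, -0.8078, -0.5894, 0.843], [0.0, 0.0, 0.0, 1.0]]}
side {'vertical_fov': 52.8261, 'cx': 278.6646, 'cy': 204.8929, 'cam_to_world': [[0.6082, -0.6329, 0.479, -0.0444], [-0.7937, -0.4914, 0.3585, -0.4041], [0.0085, -0.5983, -0.8012, 1.0063], [0.0, 0.0, 0.0, 1.0]]}
wrist {'vertical_fov': 65.7065, 'cx': 280.2821, 'cy': 206.0821, 'hand_eye': [[-0.0006, -0.9618, -0.2737, 0.0698], [1.0, -0.0005, -0.0004, 0.0008], [0.0002, -0.2737, 0.9618, -0.0699], [0.0, 0.0, 0.0, 1.0]]}
```

View pics/scene0.png

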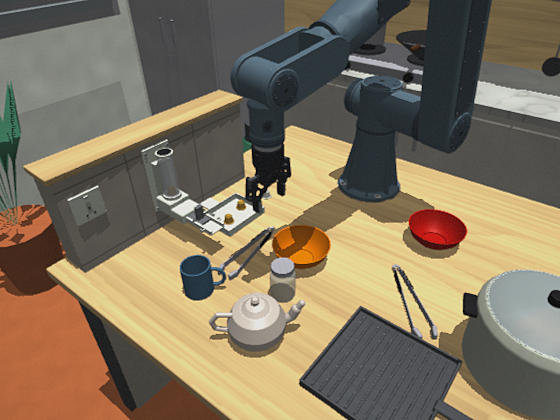

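View pics/side0.png

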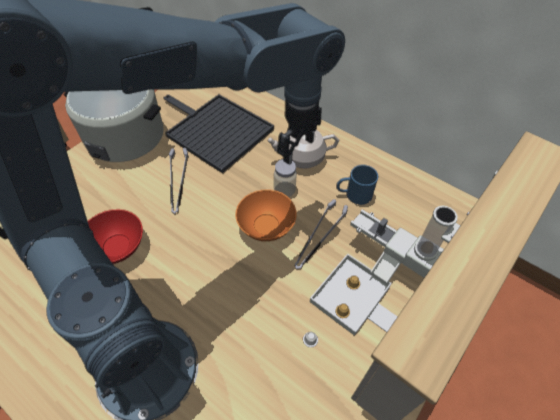

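View pics/wrist0.png

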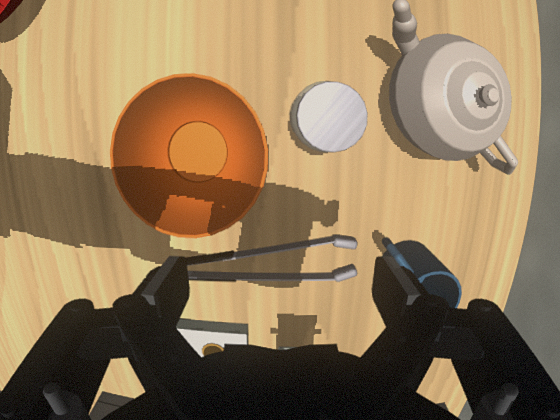

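```bash
cat > h.py <<'E'
from bench import ctrl
import cv2,numpy as np
from scipy.spatial.transform import Rotation as R
def ray(n,uv,pose=None):
    p=ctrl.camera_params(n);f=210/np.tan(np.radians(p["vertical_fov"])/2)
    d=(np.asarray(uv,float)-[p["cx"],p["cy"]])/f
    if n=="wrist":
        r=np.hypot(*d);v=np.r_[d/r*np.sin(r),np.cos(r)];T=np.eye(4)
        pos,q=pose;T[:3,:3]=R.from_quat(np.roll(q,-1)).as_matrix();T[:3,3]=pos;T=T@p["hand_eye"]
    else: v=np.r_[d,1];T=np.array(p["cam_to_world"])
    v=T[:3,:3]@v
    return T[:3,3],v/np.linalg.norm(v)
def plane(n,uv,z,pose=None):
    o,v=ray(n,uv,pose);return o+v*(z-o[2])/v[2]
def tri(rays):
    A=sum(np.eye(3)-np.outer(v,v) for o,v in rays);b=sum((np.eye(3)-np.outer(v,v))@o for o,v in rays)
    x=np.linalg.solve(A,b);return x,[np.linalg.norm(np.cross(x-o,v)) for o,v in rays]
def blobs(img,lo,hi,amin=15):
    m=cv2.inRange(cv2.cvtColor(img,cv2.COLOR_BGR2HSV),lo,hi)
    c,_=cv2.findContours(m,cv2.RETR_EXTERNAL,cv2.CHAIN_APPROX_NONE)
    return [k for k in c if cv2.contourArea(k)>=amin]
E
python3 - <<'E'
from h import *
s=cv2.imread("pics/scene0.png");d=cv2.imread("pics/side0.png")
a=cv2.resize(s[130:250,135:285],None,fx=5.2,fy=5.2,interpolation=cv2.INTER_CUBIC)[:600]
b=cv2.resize(d[190:340,300:460],None,fx=4,fy=4,interpolation=cv2.INTER_CUBIC)
cv2.imwrite("pics/c1.png",cv2.resize(s[130:240,135:275],None,fx=5,fy=5,interpolation=cv2.INTER_CUBIC));cv2.imwrite("pics/c2.png",b)
for n,i in(("scene",s),("side",d)):
    for c in blobs(i,(10,120,80),(28,255,255),20):
        x,y,w,h=cv2.boundingRect(c)
        if w<25: print(n,"gold",x,y,w,h,plane(n,(x+w/2,y+h/2),.014 +.003).round(3))
    for c in blobs(i,(5,180,100),(16,255,255),400):
        x,y,w,h=cv2.boundingRect(c); print(n,"orange",x,y,w,h)
        l=c[:,0]; 
        P=np.array([plane(n,q,.062) for q in cv2.convexHull(c)[:,0]]);e=cv2.minEnclosingCircle(P[:,:2].astype(np.float32));print(e)
E
```

```text
scene gold 59 242 7 17 [ 0.886 -0.545  0.017]
scene gold 224 214 10 10 [ 0.48  -0.253  0.017]
scene gold 236 200 10 10 [ 0.399 -0.273  0.017]
scene orange 272 225 59 39
((0.4813285171985626, 0.03276896849274635), 0.08478569239377975)
side gold 337 305 12 12 [ 0.385 -0.285  0.017]
side gold 348 277 11 11 [ 0.467 -0.265  0.017]
```

View pics/c1.png

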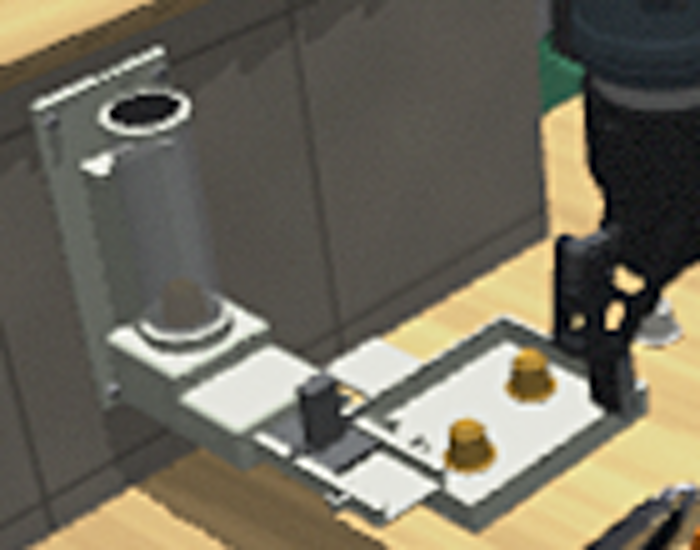

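View pics/c2.png

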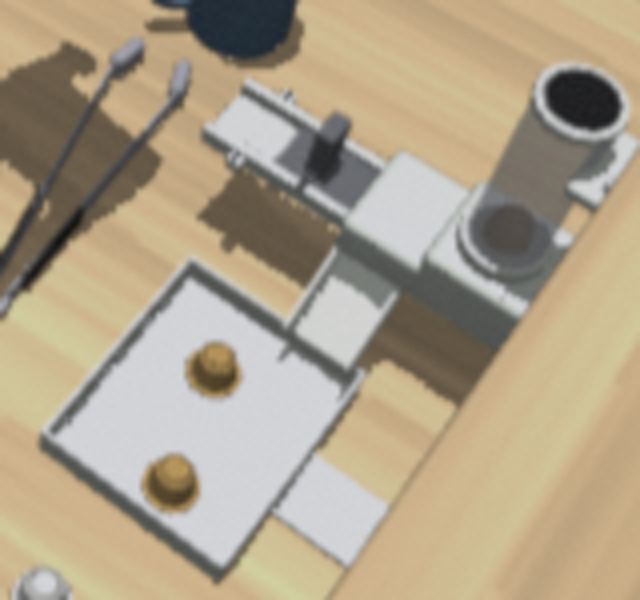

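```bash
python3 - <<'E'
from h import *
S=lambda u,v:("scene",(135+(u+.5)/5-.5,130+(v+.5)/5-.5))
D=lambda u,v:("side",(300+(u+.5)/4-.5,190+(v+.5)/4-.5))
pts={"tray--":(S(505,322),D(220,578)),"tray-+":(S(642,405),D(45,438)),"tray++":(S(475,520),D(192,262)),"tray+-":(S(358,415),D(362,375)),
"tube":(S(145,111),D(580,99)),"tabtop":(S(318,382),D(337,122)),"capA":(("scene",(229,219)),("side",(353.5,282.5))),"capB":(("scene",(241,205)),("side",(343,311))),
"cap nose A":(S(468,427),D(216,354)),"nose B":(S(530,357),D(176,466))}
for k,v in pts.items():
    x,e=tri([ray(*a) for a in v]);print(k,x.round(4),np.round(e,4))
for c in [(192,262),(45,438),(220,578),(362,375)]: print("side rim .025",plane(*D(*c),.025).round(4))
for c in [(475,520),(642,405),(505,322),(358,415)]: print("scene rim .025",plane(*S(*c),.025).round(4))
E
```

```text
tray-- [ 0.3552 -0.3378  0.0124] [0.0003 0.0003]
tray-+ [ 0.3674 -0.2024  0.006 ] [0.0003 0.0003]
tray++ [ 0.529  -0.2075  0.0109] [0.0021 0.0021]
tray+- [ 0.5109 -0.3355  0.027 ] [0.0083 0.0083]
tube [ 0.5916 -0.3718  0.2732] [0.0002 0.0002]
tabtop [ 0.5973 -0.2515  0.138 ] [0.0014 0.0014]
capA [ 0.4716 -0.2629  0.0073] [0.0011 0.0011]
capB [ 0.3892 -0.2834  0.0074] [0.0006 0.0006]
cap nose A [ 0.4738 -0.2603  0.0259] [0.0003 0.0003]
nose B [ 0.3923 -0.2803  0.0272] [0.0004 0.0004]
side rim .025 [ 0.5224 -0.2118  0.025 ]
side rim .025 [ 0.3594 -0.206   0.025 ]
side rim .025 [ 0.3499 -0.3384  0.025 ]
side rim .025 [ 0.5183 -0.3415  0.025 ]
scene rim .025 [ 0.54   -0.1927  0.025 ]
scene rim .025 [ 0.3871 -0.1858  0.025 ]
scene rim .025 [ 0.3685 -0.3247  0.025 ]
scene rim .025 [ 0.5064 -0.3288  0.025 ]
```

Scene and side views agree: capsules lie near (0.473,-0.262) and (0.391,-0.282), dispenser yaw is about -2.5°, the tab is near (0.597,-0.25), and the bowl is near (0.48,0.03). I'll move over capsule A with the tool turned 87.5° and check from there.

Call:
carry_out(steps=[-0.05, -0.02, 0.02, 0, 0, -0.15, 0.6, -0.1, -0.04, 0.04, 0, 0, -0.3, 0.6, -0.15, -0.06, 0.05, 0, 0, -0.45, 0.6, -0.2, -0.08, 0.06, 0, 0, -0.6, 0.6, -0.262, -0.102, 0.064, 0, 0, -0.75, 0.6, -0.262, -0.102, 0.064, 0, 0, -0.9, 0.6, -0.262, -0.102, 0.064, 0, 0, -1.05, 0.6, -0.262, -0.102, 0.064, 0, 0, -1.2, 0.6, -0.262, -0.102, 0.064, 0, 0, -1.35, 0.6, -0.262, -0.102, 0.064, 0, 0, -1.5, 0.6, -0.262, -0.102, 0.064, 0, 0, -1.527, 0.6, -0.262, -0.102, 0.064, 0, 0, -1.527, 0.6, -0.262, -0.102, 0.064, 0, 0, -1.527, 0.6, -0.262, -0.102, 0.064, 0, 0, -1.527, 0.6])

```text
time_s: 1.55
eef_pos: [0.473, -0.2619, 0.2398]
eef_rot: [-0.0, 0.023, 1.0, 0.0]
wrist_force: [-1.0, -0.2, 0.8]
opening: 0.603
grasp_force: 0.0
```

```bash
python3 - <<'E'
from h import *
p0=([.575,0,.303],[-.001,.707,.707,0])
o=ctrl.get_obs();p=(o["eef_pos"],o["eef_rot"]);print(o["time_s"],p,o["opening"],o["q"].round(2))
w=ctrl.camera("wrist")[:,:,::-1].copy();cv2.imwrite("pics/w1.png",w)
for c in blobs(w,(10,110,60),(28,255,255),60):
    x,y,ww,h=cv2.boundingRect(c)
    if ww<80:
        print(x,y,ww,h,plane("wrist",(x+ww/2,y+h/2),.005,p).round(4))
i=cv2.imread("pics/wrist0.png")
for c in blobs(i,(3,150,60),(18,255,255),5000):
    P=np.array([plane("wrist",q,.062,p0) for q in cv2.convexHull(c)[:,0]]);print("bowl",cv2.minEnclosingCircle(P[:,:2].astype(np.float32)))
E
```

```text
1.55 (array([ 0.47298012, -0.26191806,  0.23978109]), array([-8.05193407e-05,  2.29015109e-02,  9.99737720e-01,  6.73315891e-05])) 0.6033220891580618 [-0.73  0.17  1.75 -0.    1.22 -2.25]
272 188 16 16 [ 0.4808 -0.2622  0.005 ]
262 172 35 32 [ 0.4729 -0.2623  0.005 ]
236 86 39 38 [ 0.3929 -0.2808  0.005 ]
bowl ((0.47881245613098145, 0.029940202832221985), 0.08445858210325241)
```

View pics/w1.png

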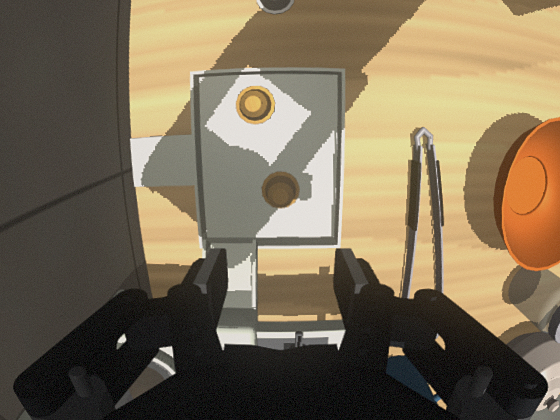

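Call:
carry_out(steps=[0, 0, 0.04, 0, 0, 0, 0.6, 0, 0, 0.08, 0, 0, 0, 0.6, 0, 0, 0.11, 0, 0, 0, 0.6, 0, 0, 0.135, 0, 0, 0, 0.6, 0, 0, 0.15, 0, 0, 0, 0.6, 0, 0, 0.16, 0, 0, 0, 0.6, 0, 0, 0.16, 0, 0, 0, 0.6, 0, 0, 0.16, 0, 0, 0, 0.1, 0, 0, 0.16, 0, 0, 0, 0.1, 0, 0, 0.16, 0, 0, 0, 0.1, 0, 0, 0.16, 0, 0, 0, 0.1, 0, 0, 0.16, 0, 0, 0, 0.1, 0, 0, 0.16, 0, 0, 0, 0.1])

```text
time_s: 2.9
eef_pos: [0.4739, -0.2627, 0.0815]
eef_rot: [0.001, 0.022, 1.0, -0.001]
wrist_force: [-0.3, 1.3, 6.3]
opening: 0.294
grasp_force: 58.7
```

```bash
python3 - <<'E'
from h import *
p=([.473,-.2619,.2398],[-0.00008,.0229015,.9997377,0.00007])
P=[plane("wrist",c,.025,p)[:2] for c in [(192,71),(344,70),(340,245),(203,245)]]
for a in P: print(a.round(4))
print("mean",np.mean(P,0))
E
```

```text
[ 0.3583 -0.334 ]
[ 0.365  -0.2011]
[ 0.5266 -0.2068]
[ 0.5209 -0.3385]
mean [ 0.44269357 -0.27007498]
```

Call:
carry_out(steps=[0, 0, -0.02, 0, 0, 0, 0.1, 0, 0, -0.05, 0, 0, 0, 0.1, 0, 0, -0.09, 0, 0, 0, 0.1, 0, 0.02, -0.12, 0, 0, 0, 0.1, 0.005, 0.06, -0.14, 0, 0, 0, 0.1, 0.01, 0.1, -0.15, 0, 0, 0, 0.1, 0.012, 0.14, -0.15, 0, 0, 0, 0.1, 0.015, 0.18, -0.15, 0, 0, 0, 0.1, 0.018, 0.22, -0.15, 0, 0, 0, 0.1, 0.02, 0.26, -0.14, 0, 0, 0, 0.1, 0.02, 0.285, -0.12, 0, 0, 0, 0.1, 0.02, 0.292, -0.09, 0, 0, 0, 0.1, 0.02, 0.292, -0.06, 0, 0, 0, 0.1, 0.02, 0.292, -0.035, 0, 0, 0, 0.1, 0.02, 0.292, -0.024, 0, 0, 0, 0.1, 0.02, 0.292, -0.024, 0, 0, 0, 0.1, 0.02, 0.292, -0.024, 0, 0, 0, 0.1])

```text
time_s: 4.6
eef_pos: [0.4665, 0.0304, 0.1048]
eef_rot: [0.001, 0.022, 1.0, -0.0]
wrist_force: [-0.1, -0.3, -0.2]
opening: 0.295
grasp_force: 58.4
```

Call:
carry_out(steps=[0, 0, 0, 0, 0, 0, 0.5, 0, 0, 0, 0, 0, 0, 0.5, 0, 0, 0, 0, 0, 0, 0.5, 0, 0, -0.03, 0, 0, 0, 0.5, 0, 0, -0.07, 0, 0, 0, 0.5, 0, 0, -0.11, 0, 0, 0, 0.5, 0.01, -0.04, -0.13, 0, 0, 0, 0.6, 0.02, -0.09, -0.135, 0, 0, 0, 0.6, 0.03, -0.135, -0.135, 0, 0, 0, 0.6, 0.04, -0.18, -0.135, 0, 0, 0, 0.6, 0.05, -0.23, -0.135, 0, 0, 0, 0.6, 0.058, -0.28, -0.135, 0, 0, 0, 0.6, 0.059, -0.314, -0.135, 0, 0, 0, 0.6, 0.059, -0.314, -0.135, 0, 0, 0, 0.6, 0.059, -0.314, -0.135, 0, 0, 0, 0.6, 0.059, -0.314, -0.135, 0, 0, 0, 0.6])

```text
time_s: 6.2
eef_pos: [0.3931, -0.2794, 0.2387]
eef_rot: [-0.0, 0.022, 1.0, 0.0]
wrist_force: [0.8, 0.7, 0.6]
opening: 0.599
grasp_force: 0.0
```

```bash
python3 - <<'E'
from h import *
o=ctrl.get_obs();p=(o["eef_pos"],o["eef_rot"]);print(o["time_s"],p,o["opening"],o["q"].round(2))
w=ctrl.camera("wrist")[:,:,::-1].copy();cv2.imwrite("pics/w2.png",w)
for c in blobs(w,(10,110,60),(28,255,255),60):
    x,y,ww,h=cv2.boundingRect(c)
    if ww<80:
        q=plane("wrist",(x+ww/2,y+h/2),.005,p);print(x,y,ww,h,q.round(4),"tool",R.from_quat(np.roll(p[1],-1)).inv().apply(q-p[0]).round(4))
s=ctrl.camera("scene")[:,:,::-1].copy();cv2.imwrite("pics/s2.png",s)
cv2.imwrite("pics/c3.png",np.hstack([cv2.resize(s[190:280,180:340],(480,270)),w[:270,270:]]))
E
```

```text
6.2 (array([ 0.39312404, -0.27941142,  0.23874911]), array([-1.46533297e-04,  2.15667484e-02,  9.99767322e-01,  3.93946804e-04])) 0.5989526029293739 [-0.86  0.04  1.9   0.    1.2  -2.39]
265 178 20 23 [ 0.394 -0.284  0.005] tool [-0.0012 -0.0047  0.2337]
260 170 36 29 [ 0.3893 -0.2809  0.005 ] tool [ 0.0037 -0.0019  0.2337]
```

View pics/c3.png

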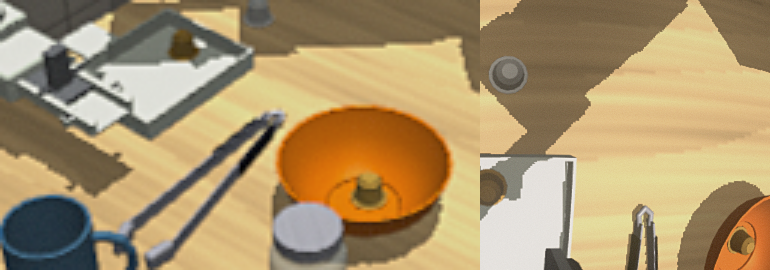

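The first capsule is standing in the bowl (scene crop about (370,190)) and B is below the gripper. Picking B.

Call:
carry_out(steps=[0, -0.001, 0.04, 0, 0, 0, 0.6, 0, -0.001, 0.08, 0, 0, 0, 0.6, 0, -0.001, 0.11, 0, 0, 0, 0.6, 0, -0.001, 0.135, 0, 0, 0, 0.6, 0, -0.001, 0.15, 0, 0, 0, 0.6, 0, -0.001, 0.159, 0, 0, 0, 0.6, 0, -0.001, 0.159, 0, 0, 0, 0.6, 0, -0.001, 0.159, 0, 0, 0, 0.1, 0, -0.001, 0.159, 0, 0, 0, 0.1, 0, -0.001, 0.159, 0, 0, 0, 0.1, 0, -0.001, 0.159, 0, 0, 0, 0.1, 0, -0.001, 0.159, 0, 0, 0, 0.1, 0, -0.001, 0.159, 0, 0, 0, 0.1])

```text
time_s: 7.6
eef_pos: [0.3937, -0.2819, 0.0812]
eef_rot: [0.001, 0.022, 1.0, -0.001]
wrist_force: [0.4, 3.0, 6.5]
opening: 0.297
grasp_force: 58.5
```

Call:
carry_out(steps=[0, 0, -0.02, 0, 0, 0, 0.1, 0, 0, -0.05, 0, 0, 0, 0.1, 0, 0, -0.09, 0, 0, 0, 0.1, -0.005, 0.02, -0.12, 0, 0, 0, 0.1, -0.02, 0.06, -0.14, 0, 0, 0, 0.1, -0.03, 0.1, -0.15, 0, 0, 0, 0.1, -0.045, 0.14, -0.15, 0, 0, 0, 0.1, -0.06, 0.18, -0.15, 0, 0, 0, 0.1, -0.075, 0.22, -0.15, 0, 0, 0, 0.1, -0.09, 0.26, -0.15, 0, 0, 0, 0.1, -0.1, 0.3, -0.14, 0, 0, 0, 0.1, -0.1, 0.317, -0.12, 0, 0, 0, 0.1, -0.1, 0.317, -0.08, 0, 0, 0, 0.1, -0.1, 0.317, -0.05, 0, 0, 0, 0.1, -0.1, 0.317, -0.034, 0, 0, 0, 0.1, -0.1, 0.317, -0.034, 0, 0, 0, 0.1, -0.1, 0.317, -0.034, 0, 0, 0, 0.1])

```text
time_s: 9.3
eef_pos: [0.5073, 0.0307, 0.1146]
eef_rot: [0.0, 0.022, 1.0, -0.0]
wrist_force: [0.2, -0.1, -0.3]
opening: 0.295
grasp_force: 58.4
```

Call:
carry_out(steps=[0, 0, 0, 0, 0, 0, 0.5, 0, 0, 0, 0, 0, 0, 0.5, 0, 0, 0, 0, 0, 0, 0.5, 0, 0, -0.04, 0, 0, 0, 0.5, 0, 0, -0.08, 0, 0, 0, 0.5, 0, 0, -0.12, 0, 0, 0, 0.6, -0.01, -0.02, -0.15, 0, 0, 0.15, 0.7, -0.02, -0.05, -0.18, 0, 0, 0.3, 0.7, -0.03, -0.08, -0.185, 0, 0, 0.45, 0.7, -0.04, -0.1, -0.185, 0, 0, 0.6, 0.7, -0.05, -0.13, -0.185, 0, 0, 0.75, 0.7, -0.06, -0.16, -0.185, 0, 0, 0.9, 0.7, -0.08, -0.19, -0.185, 0, 0, 1.05, 0.7, -0.1, -0.21, -0.185, 0, 0, 1.2, 0.7, -0.1, -0.227, -0.185, 0, 0, 1.35, 0.7, -0.1, -0.227, -0.185, 0, 0, 1.5, 0.7, -0.1, -0.227, -0.185, 0, 0, 1.571, 0.7, -0.1, -0.227, -0.185, 0, 0, 1.571, 0.7, -0.1, -0.227, -0.185, 0, 0, 1.571, 0.7])

```text
time_s: 11.2
eef_pos: [0.5968, -0.2003, 0.2992]
eef_rot: [0.0, 0.722, 0.692, 0.0]
wrist_force: [0.0, 0.3, -0.2]
opening: 0.701
grasp_force: 0.0
```

```bash
python3 - <<'E'
from h import *
o=ctrl.get_obs();p=(o["eef_pos"],o["eef_rot"]);print(o["time_s"],p,o["opening"],o["q"].round(2))
w=ctrl.camera("wrist")[:,:,::-1].copy();cv2.imwrite("pics/w3.png",w)
d=ctrl.camera("side")[:,:,::-1].copy();cv2.imwrite("pics/d3.png",d)
s=ctrl.camera("scene")[:,:,::-1].copy();cv2.imwrite("pics/s3.png",s)
top=cv2.resize(w[60:420,:],(780,501))
cv2.imwrite("pics/c4.png",np.hstack([w,cv2.resize(s[200:280,260:340],(240,240),interpolation=cv2.INTER_CUBIC) if 0 else np.vstack([cv2.resize(s[220:270,265:335],(238,210)),cv2.resize(d[190:250,230:300],(238,210))])]))
E
```

```text
11.2 (array([ 0.59680041, -0.20030191,  0.29918918]), array([1.71394853e-04, 7.21764674e-01, 6.92138514e-01, 6.17136570e-05])) 0.7005213509425985 [-0.51  0.3   1.47  0.    1.37 -0.47]
```

View pics/c4.png

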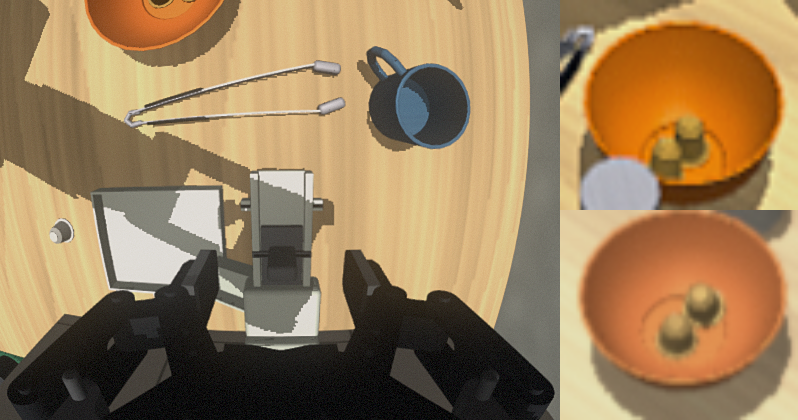

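```bash
python3 - <<'E'
from h import *
p=([0.59680041,-0.20030191,0.29918918],[1.714e-4,.721764674,.692138514,6.17e-5])
for c,z in [((244,203.5),.099),((320,204.5),.099),((251,170),.099),((312,170),.099),((282,244),.140),((254,255),.102),((310,255),.102)]:
    print(c,plane("wrist",c,z,p).round(4))
w=cv2.imread("pics/w3.png");cv2.imwrite("pics/c5.png",cv2.resize(w[160:280,210:350],(770,660)[:1]+(600,),interpolation=cv2.INTER_CUBIC) if 0 else cv2.resize(w[160:270,215:350],None,fx=5.4,fy=5.4,interpolation=cv2.INTER_CUBIC))
E
```

```text
(244, 203.5) [ 0.566  -0.2038  0.099 ]
(320, 204.5) [ 0.6317 -0.2075  0.099 ]
(251, 170) [ 0.574  -0.1748  0.099 ]
(312, 170) [ 0.6253 -0.177   0.099 ]
(282, 244) [ 0.5978 -0.2258  0.14  ]
(254, 255) [ 0.5717 -0.2514  0.102 ]
(310, 255) [ 0.6221 -0.2536  0.102 ]
```

View pics/c5.png

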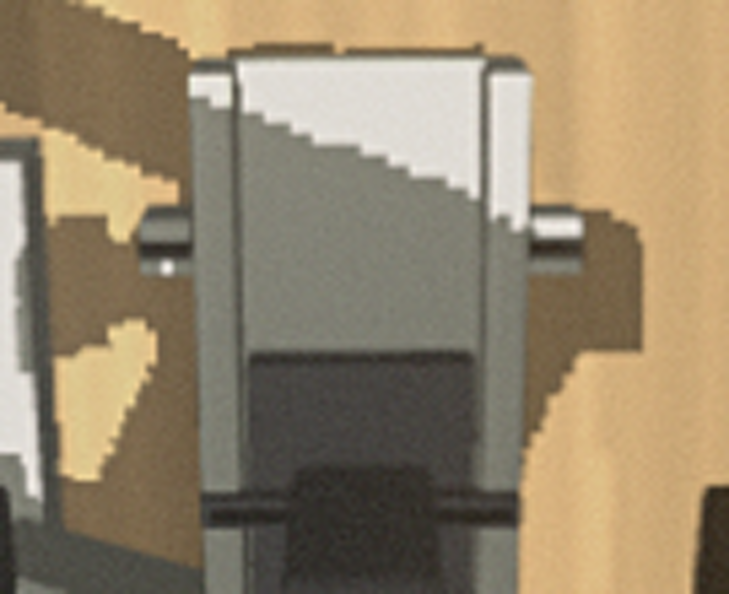

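The lugs (wrist rows ~204) and index bar (row ~254) measure 45 mm apart, as specified, so I'll go to the tab at (0.597,-0.252).

Call:
carry_out(steps=[-0.03, 0.002, 0, 0, 0, 0, 0.7, -0.051, 0.0024, 0.02, 0, 0, 0, 0.7, -0.051, 0.0024, 0.05, 0, 0, 0, 0.7, -0.051, 0.0024, 0.08, 0, 0, 0, 0.7, -0.051, 0.0024, 0.1, 0, 0, 0, 0.7, -0.051, 0.0024, 0.112, 0, 0, 0, 0.7, -0.051, 0.0024, 0.117, 0, 0, 0, 0.7, -0.051, 0.0024, 0.117, 0, 0, 0, 0.7, -0.051, 0.0024, 0.117, 0, 0, 0, 0.5, -0.051, 0.0024, 0.117, 0, 0, 0, 0.1, -0.051, 0.0024, 0.117, 0, 0, 0, 0.1, -0.051, 0.0024, 0.117, 0, 0, 0, 0.1, -0.051, 0.0024, 0.117, 0, 0, 0, 0.1, -0.051, 0.0024, 0.117, 0, 0, 0, 0.1, -0.051, 0.0024, 0.117, 0, 0, 0, 0.1])

```text
time_s: 12.85
eef_pos: [0.596, -0.2517, 0.1837]
eef_rot: [-0.001, 0.722, 0.692, -0.001]
wrist_force: [-9.4, 1.6, 8.9]
opening: 0.266
grasp_force: 60.5
```

Call:
carry_out(steps=[0, -0.002, -0.001, 0, 0, 0, 0.1, 0.005, -0.003, -0.002, 0, 0, 0, 0.1, 0.01, -0.003, -0.002, 0, 0, 0, 0.1, 0.015, -0.003, -0.002, 0, 0, 0, 0.1, 0.02, -0.003, -0.002, 0, 0, 0, 0.1, 0.025, -0.003, -0.002, 0, 0, 0, 0.1, 0.03, -0.003, -0.002, 0, 0, 0, 0.1, 0.034, -0.003, -0.002, 0, 0, 0, 0.1, 0.038, -0.003, -0.002, 0, 0, 0, 0.1, 0.04, -0.003, -0.002, 0, 0, 0, 0.1, 0.04, -0.003, -0.002, 0, 0, 0, 0.1, 0.04, -0.003, -0.002, 0, 0, 0, 0.1, 0.04, -0.003, -0.002, 0, 0, 0, 0.1])

```text
time_s: 14.15
eef_pos: [0.5969, -0.213, 0.1839]
eef_rot: [0.003, 0.723, 0.691, 0.0]
wrist_force: [7.1, -6.9, -9.2]
opening: 0.267
grasp_force: 60.3
```

```bash
python3 - <<'E'
from h import *
o=ctrl.get_obs();p=(o["eef_pos"],o["eef_rot"]);print(o["time_s"],p,o["opening"],o["wrist_force"])
w=ctrl.camera("wrist")[:,:,::-1].copy();cv2.imwrite("pics/w4.png",w)
d=ctrl.camera("side")[:,:,::-1].copy();cv2.imwrite("pics/d4.png",d)
s=ctrl.camera("scene")[:,:,::-1].copy();cv2.imwrite("pics/s4.png",s)
k=dict(interpolation=cv2.INTER_CUBIC)
cv2.imwrite("pics/c6.png",np.vstack([cv2.resize(w[140:350,140:420],(800,600),**k)[:360], np.hstack([cv2.resize(d[195:255,340:440],(400,240),**k),cv2.resize(s[190:250,160:260],(400,240),**k)])]))
E
```

```text
14.15 (array([ 0.59692359, -0.21299246,  0.18385337]), array([2.56984866e-03, 7.22567730e-01, 6.91295341e-01, 1.53038196e-04])) 0.2665481845208652 [ 7.09223034 -6.88543361 -9.18186527]
```

View pics/c6.png

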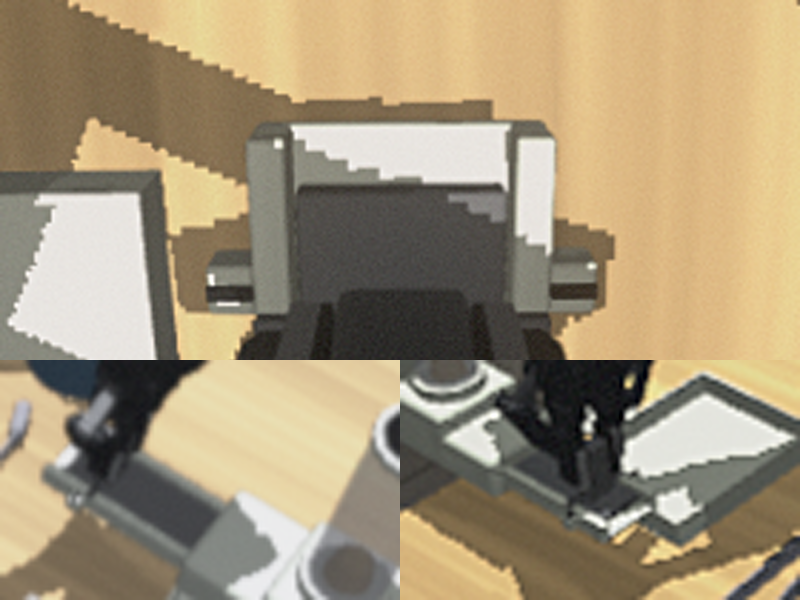

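```bash
python3 - <<'E'
from h import *
p0=([0.59680041,-0.20030191,0.29918918],[1.714e-4,.721764674,.692138514,6.17e-5])
p1=([0.59692359,-0.21299246,0.18385337],[2.5698e-3,.72256773,.69129534,1.53e-4])
yv=np.array([.0415,.999]);k=800/280
Y=lambda c,z,p:(plane("wrist",c,z,p)[:2]@yv)
for z in (.09,.094,.098): print("plate moved",z,Y((140+400/k,140+188/k),z,p1)-Y((281.7,225.9),z,p0))
w0=cv2.imread("pics/w3.png",0);w1=cv2.imread("pics/w4.png",0)
print(w0[218:232,272:292].mean(1).round(), w0[246:262,258:266].mean(1).round())
print(w1[198:214,270:290].mean(1).round(), "L",w1[232:250,217:224].mean(1).round(),"R",w1[232:250,336:346].mean(1).round())
for z in(.099,.1): print("fill",[np.round(plane("wrist",c,z,p1),4) for c in((220.5,242.2),(340.6,241.7))])
print("bar home",Y((282,253.9),.102,p0),"fill",np.mean([Y(c,.0995,p1) for c in((220.5,242.2),(340.6,241.7))]),"tab tcp",p1[0][:2]@yv,np.array([.596,-.2517])@yv)
E
```

```text
plate moved 0.09 0.03877444240482811
plate moved 0.094 0.03851597559971787
plate moved 0.098 0.038257508794607625
[125. 124. 125. 125. 125. 126. 111.  71.  51.  61.  69.  69.  68.  67.] [79. 81. 81. 80. 72. 52. 56. 68. 50. 39. 43. 63. 82. 81. 82. 81.]
[225. 217. 219. 207. 168. 134.  90.  61.  62.  68.  75.  78.  78.  78.
  76.  76.] L [ 86. 111. 131. 137. 136. 136. 140. 123.  58.  51.  56.  55.  50. 110.
 237. 139. 125. 140.] R [113. 128. 130. 132. 131. 133. 135.  66.  45.  50.  51.  45.  61. 133.
 132. 129. 125. 104.]
fill [array([ 0.5673, -0.2056,  0.099 ]), array([ 0.6295, -0.2082,  0.099 ])]
fill [array([ 0.5675, -0.2052,  0.1   ]), array([ 0.6294, -0.2078,  0.1   ])]
bar home -0.22622798285898355 fill -0.1816853706447929 tab tcp -0.18800713855499998 -0.22671429999999995
```

The black fill lines are clear in the wrist view (rows ~242), and the slide has travelled 38.5 mm. I'll pull 6.5 mm more.

Call:
carry_out(steps=[0.002, 0.0005, 0.0005, 0, 0, 0, 0.1, 0.004, 0.001, 0.001, 0, 0, 0, 0.1, 0.0055, 0.0013, 0.001, 0, 0, 0, 0.1, 0.0065, 0.0013, 0.001, 0, 0, 0, 0.1, 0.0065, 0.0013, 0.001, 0, 0, 0, 0.1, 0.0065, 0.0013, 0.001, 0, 0, 0, 0.1, 0.0065, 0.0013, 0.001, 0, 0, 0, 0.1, 0.0065, 0.0013, 0.001, 0, 0, 0, 0.1, 0.0065, 0.0013, 0.001, 0, 0, 0, 0.1, 0.0065, 0.0013, 0.001, 0, 0, 0, 0.1])

```text
time_s: 15.3
eef_pos: [0.5974, -0.2071, 0.1838]
eef_rot: [0.002, 0.723, 0.691, -0.001]
wrist_force: [-1.5, -8.5, 0.1]
opening: 0.271
grasp_force: 61.4
```

```bash
python3 - <<'E'
from h import *
p0=([0.59680041,-0.20030191,0.29918918],[1.714e-4,.721764674,.692138514,6.17e-5])
o=ctrl.get_obs();p=(o["eef_pos"],o["eef_rot"]);print(o["time_s"],p,o["opening"],o["wrist_force"])
w=ctrl.camera("wrist");cv2.imwrite("pics/w5.png",w[:,:,::-1]);g=cv2.cvtColor(w,cv2.COLOR_RGB2GRAY)
col=g[185:225,270:290].mean(1);i=np.argmin(np.diff(col));print(col.round())
L=g[225:260,217:224].mean(1).round();print("L",L);print("R",g[225:260,336:346].mean(1).round())
yv=np.array([.0415,.999]);Y=lambda c,z,q:(plane("wrist",c,z,q)[:2]@yv)
j=185+np.where(col<100)[0][0]-.3
print("edge",j,"plate moved",Y((280,j),.094,p)-Y((281.7,224.7),.094,p0),"tcp moved",(p[0][:2]-[.596,-.2517])@yv)
E
```

```text
15.3 (array([ 0.59743528, -0.20706897,  0.18378526]), array([ 0.00181733,  0.72258457,  0.6912794 , -0.00101417])) 0.2709602004863195 [-1.48305577 -8.49958151  0.12275228]
[106. 107. 107. 107. 106. 106. 105.  99. 117. 188. 233. 233. 232. 223.
 200. 201. 187. 150. 136.  96.  57.  56.  62.  72.  76.  76.  76.  75.
  76.  75.  75.  74.  74.  74.  75.  74.  74.  73.  73.  72.]
L [117. 116. 118. 116. 116. 115. 117. 115. 116. 117. 117. 117. 103.  97.
  98.  99.  99.  90. 138. 188. 199. 195. 139. 136. 130.  63.  43.  48.
  50.  47.  66. 112. 135. 133. 151.]
R [107. 108. 106. 106. 107. 106. 107. 106. 107. 108. 107. 100.  88.  88.
  86.  86.  86.  91. 120. 132. 132. 132. 132. 129.  82.  48.  47.  48.
  46.  52.  98. 130. 129. 133. 173.]
edge 191.7 plate moved 0.05067845441496446 tcp moved 0.04464595938975057
```

Call:
carry_out(steps=[0.0005, 0, 0, 0, 0, 0, 0.1, 0.0005, 0, 0, 0, 0, 0, 0.1, 0.0005, 0, 0, 0, 0, 0, 0.1, 0.0005, 0, 0, 0, 0, 0, 0.1, 0.0005, 0, 0, 0, 0, 0, 0.1, 0.0005, 0, 0, 0, 0, 0, 0.1, 0.0005, 0, 0, 0, 0, 0, 0.1, 0.0005, 0, 0, 0, 0, 0, 0.1, 0.0005, 0, 0, 0, 0, 0, 0.1, 0.0005, 0, 0, 0, 0, 0, 0.1])

```text
time_s: 16.35
eef_pos: [0.5974, -0.2067, 0.1838]
eef_rot: [0.002, 0.723, 0.691, -0.001]
wrist_force: [-1.4, -8.4, -1.1]
opening: 0.269
grasp_force: 61.4
```

```bash
python3 - <<'E'
from h import *
p0=([0.59680041,-0.20030191,0.29918918],[1.714e-4,.721764674,.692138514,6.17e-5])
o=ctrl.get_obs();p=(o["eef_pos"],o["eef_rot"])
g=cv2.cvtColor(ctrl.camera("wrist"),cv2.COLOR_RGB2GRAY);print(g[200:208,270:290].mean(1).round())
yv=np.array([.0415,.999]);Y=lambda c,z,q:(plane("wrist",c,z,q)[:2]@yv)
print(p,"plate moved",Y((280,204.2),.094,p)-Y((281.7,224.7),.094,p0),"tcp",(p[0][:2]-[.596,-.2517])@yv,o["wrist_force"])
E
```

```text
[200. 202. 186. 128.  88.  55.  56.  67.]
(array([ 0.59741984, -0.20670151,  0.18377503]), array([ 0.00187713,  0.72262886,  0.69123285, -0.00107085])) plate moved 0.04448653984513479 tcp 0.04501241708658673 [-1.38483051 -8.36075932 -1.09501845]
```

The TCP has moved 45.0 mm and the slide plate 44.5 mm by camera. The pull force of 8.4 N matches the 8.3 N expected at the lines. Handing in.

```bash
python3 -c "
from bench import ctrl
print(ctrl.hand_in())"
```

```text
the job is handed in; nothing more can be done
None
```

The job is handed in: both capsules are in the orange bowl, and the arm is still holding the slide about 45 mm out, at the fill lines; the gripper hid the index bar, so I judged this from slide travel and pull force, and I did not re-measure the other items.

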